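Open the blue-lidded specimen scanner

ROBOT

A 7-joint arm with a two-finger parallel gripper is mounted at the origin on a cart in front of the work surface, level with it; the furniture and walls round the work are solid. World frame = base frame: x ahead of the robot, y to its left, z up, the work surface at z = 0. Lengths are in m, angles in rad, forces in N, time in s.
With the tool pointing down it reaches from about 0.425 to 0.825 m from the base axis. Payload 3.6 kg.
Tool frame: the origin (TCP) lies at the very end of the fingers, on their centre line; the grasp point (between the pads) lies 19 mm behind it (manip.grip_depth is the distance from the TCP to the grasp point, in m); z points along the fingers, y is the line along which they close (so a half turn about z gives the same grasp; the last joint's range is limited). The gripper opens to 85 mm and grips with 20 to 120 N. Pads are 22 mm wide; open, the fingers measure 114 mm over their backs; the gripper's body (76 mm by 85 mm) begins 54 mm behind the grasp point. The pads swing forward as they close: fully open they stand 13 mm farther back than shut.
Start: joints at [-1.179, 0.615, -0.013, 1.423, 0.008, 1.103, -0.04], TCP at [0.264, 0.594, 0.231] pointing down, gripper open.
Joint ranges: [-3.12, 3.12], [-0.3, 2.06], [-1.34, 1.32], [0.26, 2.42], [-1.36, 4.5], [0.01, 1.98], [-2.84, 2.84]. Speed limits (rad/s): [2.79, 2.79, 3.14, 3.14, 3.14, 3.14, 3.14].

INTERFACE

Orientations are given as a unit quaternion [w, x, y, z].
In Python, from plant import manip gives the robot as it stands. The module is installed in compiled form; this text tells all that it offers.
- The arm moves only by the tool step_arm, never from a script. Its argument "rows" is a list of rows, each a list of 7 numbers: the shift along the tool's x, y, z in mm, then the turn, a rotation vector about the tool's x, y, z in degrees, then the finger opening in mm, from 0 to 85.4. A call has 1 to 5 rows; each row is the pose to reach, as a shift and turn from the pose commanded when the call began, along the tool's axes at that moment; what a row does not reach only later rows make up. A row lasts 1/10 s, in which the tool goes at most 50 mm and 8.59 degrees, less where a joint would pass 70% of its speed; a pose out of reach is approached as far as the arm can. A call with a gripper value outside its range is refused whole. The fingers move at their own pace and stop on an object; "newtons" is the grip in N (left out, the last holds). Time passes only in rows, so rows that repeat a pose let the fingers close. It gives the time, the measured TCP pose, the force, the opening and the grip force at its end, in the units of the state.
- manip.sense(): the state, without advancing time (a new reading comes with each control period).
- manip.camera(name): name is "scene" or "top" or "wrist"; returns a dict with "color" (384x512x3 uint8, blue, green, red), "depth" (384x512 float32, m along the optical axis (not along the pixel's ray), 0 where there is no reading), "fx", "fy", "cx", "cy" (pixels), "view" (4x4, takes a point from world to camera coordinates). Camera axes: x right, y up, looking along -z (the intrinsics and any distortion apply to the point x, -y, -z); pixel columns grow to the right and rows downward; lengths in m; the calibration is good to about 2 mm. A picture is of the moment at which its call begins.
- manip.hand_in(): hands the job in; it is judged then, once.
The state is a dict: "t": time; "joint_pos": joint angles; "dq": joint speeds; "joint_efforts": joint torques, N m; "position": TCP position; "orientation": TCP orientation; "ft_force": force on the tool from outside, world axes, zero at the start; "wrist_torque": the same for the moment, N m; "finger_gap": opening from 0.0 (shut) to 1.0 (fully open); "grip_force": force on a finger pad.
Only numpy, scipy, OpenCV 4.12 (cv2) and the standard library are available. Lean on these libraries where they do the work, as an engineer would, in place of code of your own. Each camera call takes 0.05 s, during which the arm holds its last target. There are 200 camera calls.

TASK

Open the scanner with the blue lid so that the specimen inside can be changed: press down the red release tab at its front so that the lid springs up, then gently push the lid back past upright, without gripping it, until it falls fully open and stays there. Use only the fingertips or the outside of the fingers. Leave the grey-lidded scanner shut and its tab unpressed, leave the specimens and all other loose things where they are, and finish clear of everything.

Things in the scene. Friction and masses are not known exactly. Their poses are not given: they have to be found in the camera images.
- blue_scanner: Housing of the specimen scanner with the blue lid: white box with a chamber open at the top, 130 (its x) x 150 (its y) x 62 mm high, fixed to the worktop. Origin: centre of its underside. Its -x axis points out of its front, towards the robot (yaw varies); the lid's hinge is at its back (+x), the red tab at its front. The grey one is built alike; only the colour of the lid differs.
- blue_lid (a joint): Angle of the blue lid, rad: 0 shut and latched, 1.57 upright, 1.9 fully open at its stop. When its tab is pressed, a spring raises it within 1 s to 1.0, where it rests; let go below upright it falls back to 1.0, past upright it falls open and stays. Plate 120 mm deep, 150 wide, 10 thick, 0.1 kg; 1 to 2 N on the front edge push it, level towards the hinge, best rising along with the edge.
- blue_lid_hinge (a point): Middle of the blue lid's hinge axis, which is level and runs along the housing's y; in the housing's frame at x = +58 mm, z = 65 mm. Fixed to the housing; same axes as the housing.
- blue_lid_tongue (a point): Front end of the small tongue (32 mm wide, 5.5 mm thick) in the middle of the blue lid's front edge, 136 mm from the hinge axis; moves with the lid (at lid angle q it is 136 mm x cos q in front of the hinge and 136 mm x sin q above it). The plate's own front edge is 10 mm nearer to the hinge. Shut, the tongue sits under the hook of the red tab.
- blue_tab (a joint): Angle of the red release tab of the blue-lidded scanner, rad: 0 at rest, 0.4 fully down. The latch lets go at about 0.15 (pad about 5 mm down); its spring pushes back with about 3 to 6 N at the pad and returns it when let go.
- blue_tab_pad (a point): Middle of the top face of that red tab's pad, the place to press downwards. The pad is 40 mm wide (y) and stands out of the front of the housing from 81 to 122 mm in front of its centre; this point is 108 mm in front of the centre, 40 mm above the worktop. The tab's upright hook rises behind it, 22 mm behind this point, to 75 mm above the worktop.
- mica: Mica specimen, 52x62x28 mm, loose on the floor of the blue-lidded scanner's chamber; origin at the centre of its underside. Stays where it is.
- grey_scanner: Housing of the specimen scanner with the grey lid: white box with a chamber open at the top, 130 (its x) x 150 (its y) x 62 mm high, fixed to the worktop. Origin: centre of its underside. Its -x axis points out of its front, towards the robot (yaw varies); the lid's hinge is at its back (+x), the red tab at its front. The blue one is built alike; only the colour of the lid differs.
- grey_lid (a joint): Angle of the grey lid, rad: 0 shut and latched, 1.57 upright, 1.9 fully open at its stop. When its tab is pressed, a spring raises it within 1 s to 1.0, where it rests; let go below upright it falls back to 1.0, past upright it falls open and stays. Plate 120 mm deep, 150 wide, 10 thick, 0.1 kg; 1 to 2 N on the front edge push it, level towards the hinge, best rising along with the edge.
- grey_lid_hinge (a point): Middle of the grey lid's hinge axis, which is level and runs along the housing's y; in the housing's frame at x = +58 mm, z = 65 mm. Fixed to the housing; same axes as the housing.
- grey_lid_tongue (a point): Front end of the small tongue (32 mm wide, 5.5 mm thick) in the middle of the grey lid's front edge, 136 mm from the hinge axis; moves with the lid (at lid angle q it is 136 mm x cos q in front of the hinge and 136 mm x sin q above it). The plate's own front edge is 10 mm nearer to the hinge. Shut, the tongue sits under the hook of the red tab.
- grey_tab (a joint): Angle of the red release tab of the grey-lidded scanner, rad: 0 at rest, 0.4 fully down. The latch lets go at about 0.15 (pad about 5 mm down); its spring pushes back with about 3 to 6 N at the pad and returns it when let go.
- grey_tab_pad (a point): Middle of the top face of that red tab's pad, the place to press downwards. The pad is 40 mm wide (y) and stands out of the front of the housing from 81 to 122 mm in front of its centre; this point is 108 mm in front of the centre, 40 mm above the worktop. The tab's upright hook rises behind it, 22 mm behind this point, to 75 mm above the worktop.
- feldspar: Pink feldspar specimen, 51x57x42 mm, loose on the floor of the grey-lidded scanner's chamber; origin at the centre of its underside. Stays where it is.
- bar_magnet: Bar magnet, half red half blue, 15x66x27 mm, loose on the worktop; origin at the centre of its underside. Stays where it is.
- streak_plate: Pale flat streak plate, 48x64x8 mm, loose on the worktop; origin at the centre of its underside. Stays where it is.
- lens: Brass-coloured folding hand lens, 27x70x10 mm, loose on the worktop; origin at the centre of its underside. Stays where it is.
- breccia: Grey rock, 74x92x60 mm, loose on the worktop; origin at the centre of its underside. Stays where it is.
- sandstone: Tan rough rock, 80x102x67 mm, loose on the worktop; origin at the centre of its underside. Stays where it is.
- coral_cone: Pale horn coral fossil, a cone standing upright, 42 mm across, 66 mm high, loose on the worktop; origin at the centre of its underside. Stays where it is.
- brush: Flat dusting brush, 36x175x11 mm, lying down, loose on the worktop; origin at the centre of its underside. Stays where it is.

How it is judged:
By the outcome, as a careful person would: the job done as asked, in the order asked, and still so for the second after the job is handed in, with the robot touching nothing.
It also fails if it takes over 42 s, if anything falls off the work surface, if the arm or the gripper's body presses on something with over 40 N, if the wrist force passes 120 N, or if a joint passes its speed limit or range.

## Working session

There is one attempt and no reset: what is moved stays moved. The work goes in short steps, Python scripts to look and compute and a tool call to move; the robot and the scene stay as the last step left them, time stands still between calls to the robot, and variables do not carry over. Pictures are saved under pics/ and viewed, at most 10 in all, crops included, and the job is handed in when it is done.

Besides the shell and the picture viewer there is one more tool, called as name(argument=value, ...), one argument or row to a line, values as JSON. step_arm: Moves the arm, as the interface text tells. Its arguments: {"type":"object","properties":{"rows":{"type":"array","items":{"type":"array","items":{"type":"number"}}},"newtons":{"type":"number"}},"required":["rows"]}

```bash
mkdir -p pics; cat > h.py <<'E'
import numpy as np, cv2
from plant import manip
from scipy.spatial.transform import Rotation as R
def snap(n,f):
    c=manip.camera(n); cv2.imwrite('pics/'+f+'.png',c['color']); np.savez(f+'.npz',**c); return c
def pts(c):
    d=c['depth']; v,u=np.mgrid[:384,:512]
    P=np.stack([(u-c['cx'])/c['fx']*d,-(v-c['cy'])/c['fy']*d,-d,np.ones_like(d)],-1)
    return (P@np.linalg.inv(c['view']).T)[...,:3]
def tool(dw):
    s=manip.sense(); o=s['orientation']; return R.from_quat([o[1],o[2],o[3],o[0]]).inv().apply(dw)*1000
E
python3 - <<'E'
from h import *
a=snap('top','top1');b=snap('scene','scene1')
print(manip.sense())
cv2.imwrite('pics/both.png',cv2.resize(np.vstack([a['color'],b['color']]),(450,600)) if 0 else cv2.resize(np.hstack([a['color'],b['color']]),(800,300)))
cv2.imwrite('pics/top1b.png',cv2.resize(a['color'],(800,600)))
E
```

```text
{'t': 0.1, 'joint_pos': array([-1.17953784,  0.61581782, -0.0126384 ,  1.42477763,  0.00812683,
        1.10337376, -0.0403969 ]), 'dq': array([-1.15994464e-03, -2.65591226e-03, -1.45530549e-05, -4.03115528e-03,
        2.13004902e-05,  1.18355383e-03, -1.57517001e-03]), 'joint_efforts': array([ 1.24899056e-03, -4.70387113e+01,  2.60169217e-01, -1.71570361e+01,
        1.01364337e-02,  5.86496259e-03,  3.47802188e-05]), 'position': array([0.2634161 , 0.59347061, 0.23024404]), 'orientation': array([-2.21336433e-04,  2.07315139e-01,  9.78273520e-01, -1.14173776e-03]), 'ft_force': array([ 0.85662349, -0.65421717,  0.66177822]), 'wrist_torque': array([-0.05124323, -0.06612205, -0.00309993]), 'grip_force': 0.0, 'finger_gap': 1.001615052265673}
```

View pics/top1b.png

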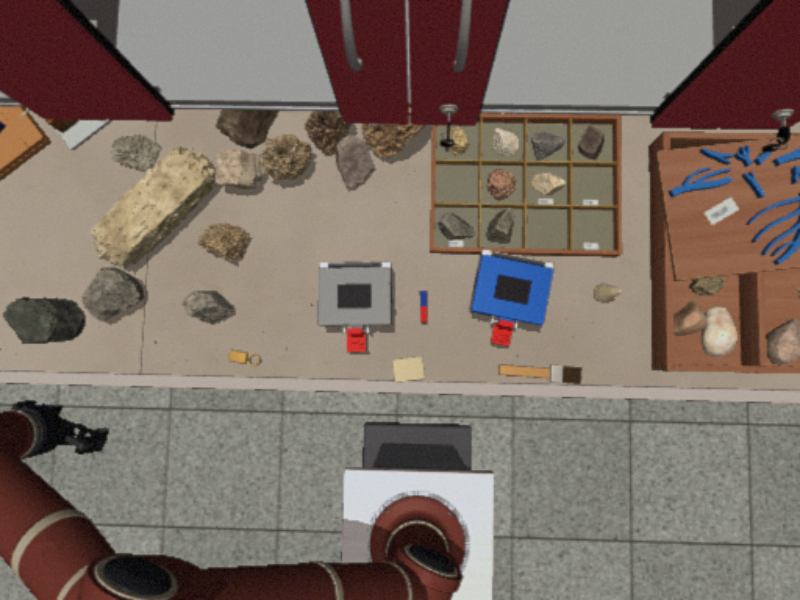

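View pics/scene1.png

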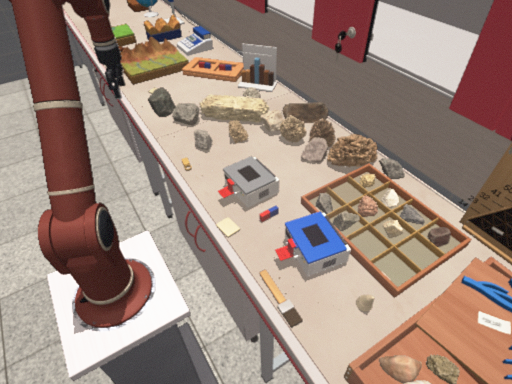

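The top picture (800 px wide) shows the blue lid centred at about (512,290) with its red tab at (502,333). The grey scanner is at (355,295), the brush at (540,372) and the cone at (607,292).

```bash
python3 - <<'E'
from h import *
for n in ['top1','scene1']:
    c=dict(np.load(n+'.npz')); P=pts(c); h=cv2.cvtColor(c['color'],cv2.COLOR_BGR2HSV).astype(int)
    x,y,z=P[...,0],P[...,1],P[...,2]
    reg=(x>.4)&(x<.85)&(y<0)&(y>-.45)
    m=reg&(abs(h[...,0]-110)<15)&(h[...,1]>150)&(z>.055)&(z<.085)
    print(n,m.sum(),np.median(z[m]),cv2.minAreaRect((P[m][:,:2]*1000).astype(np.float32)))
    r=reg&((h[...,0]<8)|(h[...,0]>172))&(h[...,1]>150)&(h[...,2]>120)
    for lo,hi in((.03,.05),(.06,.085)):
        k=r&(z>lo)&(z<hi)
        print(lo,k.sum(),P[k].mean(0) if k.any() else '',cv2.minAreaRect((P[k][:,:2]*1000).astype(np.float32)) if k.any() else '')
    g=(x>.4)&(x<.7)&(y>-.45)&(y<.3)&(z>.006)
    for lo in (-.3,-.2,-.1,0,.1):
        k=g&(y>lo)&(y<lo+.1); print(lo,P[k].min(0) if k.any() else '')
E
```

```text
top1 1367 0.07231214340253223 ((532.943115234375, -182.13885498046875), (147.3158721923828, 122.52120971679688), 79.67078399658203)
0.03 124 [ 0.43960541 -0.16186016  0.03963415] ((463.9799499511719, -93.77352905273438), (190.52700805664062, 39.07696533203125), 71.06175231933594)
0.06 34 [ 0.46307065 -0.17069288  0.07465797] ((462.9833984375, -170.27273559570312), (29.223533630371094, 10.423569679260254), 80.41058349609375)
-0.3 [ 0.40226781 -0.29895018  0.00601924]
-0.2 [ 0.40852438 -0.19998258  0.00600182]
-0.1 [ 0.40024521 -0.0999208   0.00600198]
0 [4.11428807e-01 2.88655713e-05 6.04890495e-03]
0.1 [0.40109746 0.10005027 0.0063934 ]
scene1 1368 0.07371874103304532 ((530.9010009765625, -186.6614990234375), (145.87554931640625, 120.19921875), 79.48300170898438)
0.03 149 [ 0.43982541 -0.16362779  0.04056726] ((454.7575988769531, -96.23298645019531), (186.6828155517578, 36.40095901489258), 78.20140838623047)
0.06 43 [ 0.46085672 -0.17126332  0.07429039] ((462.0431823730469, -170.7521514892578), (28.291873931884766, 10.278277397155762), 80.73086547851562)
-0.3 [ 0.46146912 -0.29982774  0.0060025 ]
-0.2 [ 0.41895198 -0.19996284  0.00601037]
-0.1 [ 0.44966746 -0.09980597  0.00600315]
0 [4.54185403e-01 3.13456349e-05 6.01524907e-03]
0.1 [0.40083426 0.10009237 0.00615407]
```

```bash
cat >> h.py <<'E'
YAW=np.radians(-10.2)
hx=np.array([np.cos(YAW),np.sin(YAW),0]); hy=np.array([-hx[1],hx[0],0]); C=np.array([.546,-.1845,0])
def rot(tilt):  # deg, body leaning back
    b=R.from_matrix(np.c_[-hx,hy,[0,0,-1]]); return b*R.from_rotvec([0,-np.radians(tilt),0])
def H(x,y,z): return C+hx*x/1000+hy*y/1000+np.array([0,0,z/1000])
def goal(p,tilt=0):
    s=manip.sense(); o=s['orientation']; r=R.from_quat([o[1],o[2],o[3],o[0]])
    return np.round(np.r_[r.inv().apply(np.array(p)-s['position'])*1000,(r.inv()*rot(tilt)).as_rotvec(degrees=True)],1)
E
python3 - <<'E'
from h import *
print(H(-113,0,40),H(58,0,65))
for p in [(.40,.38,.24),(.47,.16,.24),(.47,-.05,.2)]: print(goal(p))
print(goal(H(-113,0,100),10))
E
```

```text
[ 0.4347859  -0.16448942  0.04      ] [ 0.60308335 -0.19477091  0.065     ]
[-2.114e+02 -1.397e+02 -9.400e+00 -1.000e-01 -0.000e+00 -1.370e+01]
[-3.647e+02 -3.124e+02 -9.000e+00 -1.000e-01 -0.000e+00 -1.370e+01]
[-4.498e+02 -5.043e+02  3.140e+01 -1.000e-01 -0.000e+00 -1.370e+01]
[-464.1 -623.   131.7   -1.3  -10.   -13.7]
```

step_arm(
  rows=[
    [-211, -140, -9, 0, 0, -14, 0],
    [-211, -140, -9, 0, 0, -14, 0],
    [-211, -140, -9, 0, 0, -14, 0],
    [-211, -140, -9, 0, 0, -14, 0],
    [-211, -140, -9, 0, 0, -14, 0],
  ],
  newtons=20,
)

```text
t: 0.6
position: [0.3986, 0.3813, 0.2399]
orientation: [-0.0, 0.087, 0.996, -0.0]
ft_force: [1.6, -0.5, -0.2]
finger_gap: 0.143
grip_force: 0.0
```

```bash
python3 - <<'E'
from h import *
print(manip.sense())
print(goal((.47,.16,.24)),goal((.47,-.05,.2)))
E
```

```text
{'t': 0.6, 'joint_pos': array([-0.7569462 ,  0.45335222, -0.0686026 ,  1.69906432,  0.03601888,
        0.9912033 ,  0.55907342]), 'dq': array([ 0.84080649, -0.19660891,  0.05700513,  0.28844816, -0.03719488,
       -0.109822  ,  0.88312023]), 'joint_efforts': array([-4.17726830e+00, -3.89086676e+01, -8.22701901e-01, -1.56343693e+01,
       -3.65157053e-02,  2.35499516e-01, -6.02453314e-01]), 'position': array([0.39860828, 0.38126976, 0.23989913]), 'orientation': array([-2.05824754e-04,  8.65557707e-02,  9.96246924e-01, -3.48788525e-04]), 'ft_force': array([ 1.56901463, -0.46623266, -0.22408957]), 'wrist_torque': array([ 0.01300592, -0.14555025,  0.012092  ]), 'grip_force': 0.0, 'finger_gap': 0.14259875890306514}
[-108.5 -205.6    0.    -0.    -0.     0.3] [-1.447e+02 -4.125e+02  4.010e+01 -0.000e+00 -0.000e+00  3.000e-01]
```

step_arm(
  rows=[
    [-108, -205, 0, 0, 0, 0, 0],
    [-108, -205, 0, 0, 0, 0, 0],
    [-108, -205, 0, 0, 0, 0, 0],
    [-108, -205, 0, 0, 0, 0, 0],
    [-108, -205, 0, 0, 0, 0, 0],
  ],
)

```text
t: 1.1
position: [0.4697, 0.1579, 0.24]
orientation: [-0.0, 0.089, 0.996, -0.001]
ft_force: [-0.1, -0.2, 0.5]
finger_gap: 0.001
grip_force: 0.0
```

step_arm(
  rows=[
    [-36, -207, 40, 0, 0, 0, 0],
    [-36, -207, 40, 0, 0, 0, 0],
    [-36, -207, 40, 0, 0, 0, 0],
    [-36, -207, 40, 0, 0, 0, 0],
    [-36, -207, 40, 0, 0, 0, 0],
  ],
)

```text
t: 1.6
position: [0.467, -0.0541, 0.1991]
orientation: [-0.001, 0.092, 0.996, -0.002]
ft_force: [-0.1, 0.7, 1.0]
finger_gap: 0.002
grip_force: 0.0
```

```bash
python3 - <<'E'
from h import *
s=manip.sense(); print(s['position'],s['joint_pos'])
print(goal(H(-113,0,90),10))
E
```

```text
[ 0.4670098  -0.05412826  0.19911844] [ 0.04851253  0.38196816  0.02458583  1.96673439 -0.00758046  0.79571801
  1.46408527]
[  11.3 -113.9  109.6   -0.3  -10.1   -0.3]
```

step_arm(
  rows=[
    [11, -114, 60, 0, -5, 0, 0],
    [11, -114, 110, 0, -10, 0, 0],
    [11, -114, 110, 0, -10, 0, 0],
    [11, -114, 110, 0, -10, 0, 0],
    [11, -114, 110, 0, -10, 0, 0],
  ],
)

```text
t: 2.1
position: [0.4357, -0.1593, 0.0881]
orientation: [0.084, 0.089, 0.992, -0.007]
ft_force: [-0.0, 0.3, 0.9]
finger_gap: -0.003
grip_force: 0.0
```

```bash
python3 - <<'E'
from h import *
s=manip.sense(); print(s['position'],s['joint_pos'],s['ft_force'])
print(goal(H(-113,0,40),10),goal(H(-113,0,30),10))
a=snap('top','top2');b=snap('scene','scene2')
w=snap('wrist','w2')
f=lambda i,r,c:cv2.resize(i[r:r+100,c:c+133],(400,300))
cv2.imwrite('pics/c2.png',np.hstack([f(a['color'],140,260),f(b['color'],190,240)]))
E
```

```text
[ 0.43570611 -0.15934315  0.08813579] [ 0.34375924  0.51627136 -0.03468374  2.23540582 -0.02679979  0.2229349
  1.73325068] [-0.01276008  0.30501967  0.92184577]
[ 8.1 -5.2 47.5  0.  -0.3 -0. ] [ 9.8 -5.2 57.3  0.  -0.3 -0. ]
```

View pics/c2.png

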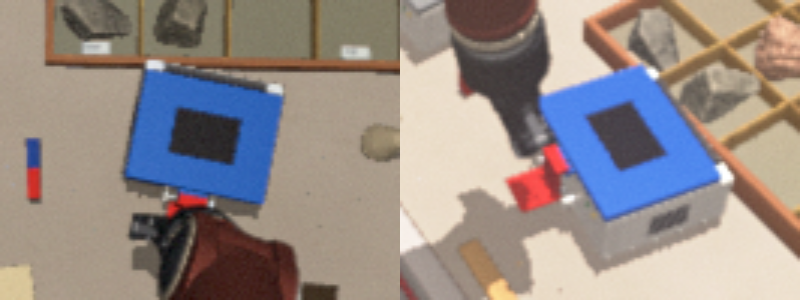

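View pics/w2.png

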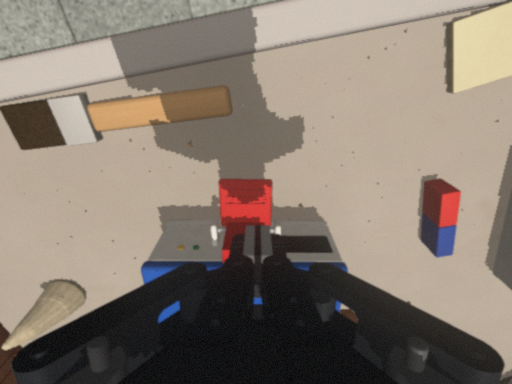

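The crops show the arm over the red pad. In the wrist view the fingertips are at (257,230) and the pad at (247,205), so I am slightly off to +y, as computed. I'll correct that and descend.

step_arm(
  rows=[
    [4, -5, 20, 0, 0, 0, 0],
    [7, -5, 40, 0, 0, 0, 0],
    [7, -5, 40, 0, 0, 0, 0],
  ],
)

```text
t: 2.55
position: [0.4377, -0.1611, 0.0491]
orientation: [0.086, 0.085, 0.993, -0.007]
ft_force: [0.0, 0.0, 0.4]
finger_gap: -0.003
grip_force: 0.0
```

```bash
python3 - <<'E'
from h import *
s=manip.sense(); print(s['position'],s['ft_force'])
print(goal(H(-113,0,40),10),goal(H(-113,0,30),10))
w=snap('wrist','w3')
E
```

```text
[ 0.43767224 -0.16110876  0.0490716 ] [0.02881776 0.04241319 0.36275258]
[ 3.8 -3.8  8.5  0.1 -0.1  0.4] [ 5.5 -3.8 18.4  0.1 -0.1  0.4]
```

View pics/w3.png

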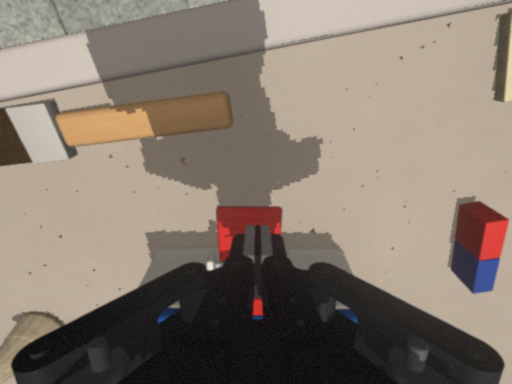

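The fingertips at (257,228) sit over the pad (columns 218–281), about 8 mm above it. Now I press.

step_arm(
  rows=[
    [4, -4, 8, 0, 0, 0, 0],
    [5, -4, 13, 0, 0, 0, 0],
    [5, -4, 17, 0, 0, 0, 0],
    [5, -4, 19, 0, 0, 0, 0],
    [5, -4, 19, 0, 0, 0, 0],
  ],
)

```text
t: 3.1
position: [0.4355, -0.1665, 0.0303]
orientation: [0.087, 0.086, 0.992, -0.008]
ft_force: [-1.4, 0.2, 5.8]
finger_gap: -0.002
grip_force: 3.1
```

```bash
cat >> h.py <<'E'
def lid(n,f):
    c=snap(n,f); P=pts(c); h=cv2.cvtColor(c['color'],cv2.COLOR_BGR2HSV).astype(int)
    q=P-H(58,0,65); a,b,z=q@hx*1000,q@hy*1000,q[...,2]*1000
    m=(abs(h[...,0]-110)<15)&(h[...,1]>150)&(abs(a)<150)&(abs(b)<80)&(z>-5)
    print(n,m.sum(),'x',np.percentile(a[m],[2,50,98]).round(),'z',np.percentile(z[m],[2,50,98]).round(),'ang',np.median(np.arctan2(z[m],-a[m])).round(2))
E
python3 - <<'E'
from h import *
s=manip.sense(); print(s['t'],s['position'],s['ft_force'])
lid('scene','s4');lid('top','t4')
E
```

```text
3.1 [ 0.4355261  -0.16649703  0.03034484] [-1.39795861  0.18854687  5.80917944]
scene 1225 x [-128.  -80.  -15.] z [11. 30. 42.] ang 0.36
top 1316 x [-124.  -72.  -11.] z [ 9. 29. 46.] ang 0.39
```

The latch released and the lid is rising. I'll hold, then retract.

step_arm(
  rows=[
    [0, 0, 0, 0, 0, 0, 0],
    [0, 0, 0, 0, 0, 0, 0],
    [0, 0, 0, 0, 0, 0, 0],
    [0, 0, 0, 0, 0, 0, 0],
    [0, 0, 0, 0, 0, 0, 0],
  ],
)

```text
t: 3.7
position: [0.4355, -0.1665, 0.0306]
orientation: [0.087, 0.086, 0.992, -0.008]
ft_force: [-0.5, 0.4, 6.7]
finger_gap: -0.008
grip_force: 3.1
```

step_arm(
  rows=[
    [0, 0, -20, 0, 0, 0, 0],
    [0, 0, -60, 0, 0, 0, 0],
    [0, 0, -100, 0, 0, 0, 0],
    [0, 0, -130, 0, 0, 0, 0],
    [0, 0, -130, 0, 0, 0, 0],
  ],
)

```text
t: 4.2
position: [0.4141, -0.1632, 0.1615]
orientation: [0.09, 0.086, 0.992, -0.009]
ft_force: [0.5, -0.5, 0.3]
finger_gap: -0.002
grip_force: 0.0
```

```bash
python3 - <<'E'
from h import *
s=manip.sense(); print(s['t'],s['position'],s['ft_force'])
lid('scene','s5');lid('top','t5')
print(goal(H(-45,0,160),0))
c=cv2.imread('pics/s5.png'); cv2.imwrite('pics/c5.png',cv2.resize(c[130:280,180:380],(800,600)))
E
```

```text
4.2 [ 0.41410949 -0.16317303  0.16151088] [ 0.47478098 -0.52027018  0.34695833]
scene 328 x [-92. -76. -20.] z [ 31.  96. 105.] ang 0.9
top 833 x [-87. -56.  -8.] z [ 15.  74. 104.] ang 0.93
[-89.    1.5  14.1   0.   10.1   0.3]
```

View pics/c5.png

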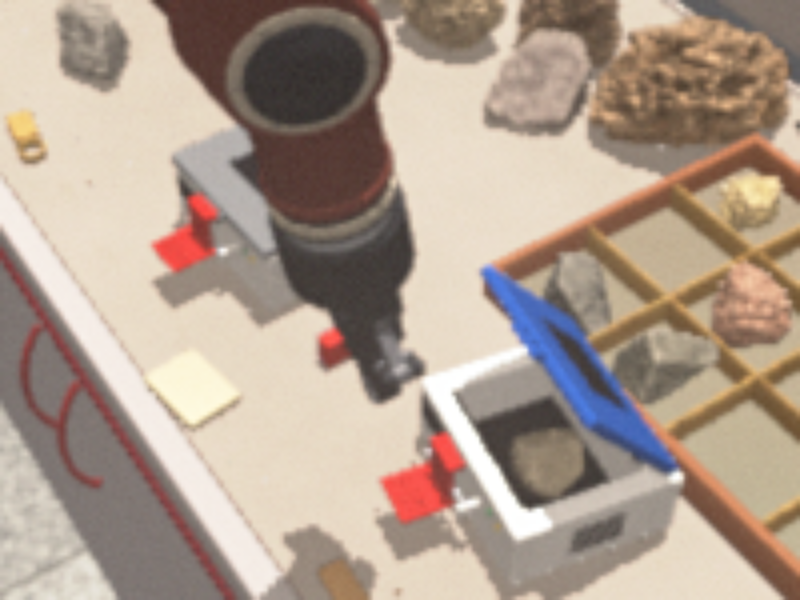

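The lid rests up at about 1.0 rad and the specimen is visible inside. Next I straighten the tool in front of the lid edge.

step_arm(
  rows=[
    [-10, 0, 4, 0, 5, 0, 0],
    [-40, 1, 8, 0, 10, 0, 0],
    [-80, 1, 14, 0, 10, 0, 0],
    [-89, 1, 14, 0, 10, 0, 0],
    [-89, 1, 14, 0, 10, 0, 0],
  ],
)

```text
t: 4.8
position: [0.5021, -0.1765, 0.1576]
orientation: [-0.002, 0.086, 0.996, 0.0]
ft_force: [-0.4, 0.3, -0.0]
finger_gap: 0.0
grip_force: 0.0
```

```bash
python3 - <<'E'
from h import *
s=manip.sense(); print(s['t'],s['position'],s['ft_force'])
print(goal(H(-25,0,160)),goal(H(10,0,170)),goal(H(62,0,178)))
E
```

```text
4.8 [ 0.50208266 -0.1765469   0.15760414] [-0.41310457  0.29014875 -0.01070926]
[-19.6  -0.2  -2.5   0.   -0.2   0.3] [-54.6  -0.3 -12.6   0.   -0.2   0.3] [-106.6   -0.6  -20.7    0.    -0.2    0.3]
```

step_arm(
  rows=[
    [-7, 0, 0, 0, 0, 0, 0],
    [-14, 0, 0, 0, 0, 0, 0],
    [-20, 0, -2, 0, 0, 0, 0],
    [-26, 0, -5, 0, 0, 0, 0],
    [-32, 0, -8, 0, 0, 0, 0],
  ],
)

```text
t: 5.3
position: [0.5336, -0.1827, 0.1682]
orientation: [0.0, 0.087, 0.996, -0.0]
ft_force: [-1.0, -0.5, 0.4]
finger_gap: 0.005
grip_force: 0.1
```

step_arm(
  rows=[
    [-6, 0, -3, 0, 0, 0, 0],
    [-12, 0, -6, 0, 0, 0, 0],
    [-18, 0, -8, 0, 0, 0, 0],
    [-24, 0, -10, 0, 0, 0, 0],
    [-30, 0, -12, 0, 0, 0, 0],
  ],
)

```text
t: 5.8
position: [0.5633, -0.1877, 0.1798]
orientation: [-0.0, 0.087, 0.996, 0.0]
ft_force: [-0.2, -0.3, 0.8]
finger_gap: 0.002
grip_force: 0.1
```

```bash
python3 - <<'E'
from h import *
s=manip.sense(); print(s['t'],s['position'],s['ft_force'])
lid('top','t6');lid('scene','s6')
print(goal(H(62,0,178)))
E
```

```text
5.8 [ 0.56330912 -0.18769387  0.17978583] [-0.17884226 -0.32850301  0.82438409]
top 25 x [-62. -23. -15.] z [ 67. 124. 348.] ang 1.38
scene 48 x [-27. -24. -21.] z [119. 125. 127.] ang 1.38
[-43.7  -0.2   2.   -0.    0.1   0.3]
```

The lid is following at about 1.38 rad. I'll keep pushing level.

step_arm(
  rows=[
    [-6, 0, 0, 0, 0, 0, 0],
    [-12, 0, 0, 0, 0, 0, 0],
    [-18, 0, 0, 0, 0, 0, 0],
    [-24, 0, 0, 0, 0, 0, 0],
    [-30, 0, 0, 0, 0, 0, 0],
  ],
)

```text
t: 6.4
position: [0.5929, -0.1929, 0.1796]
orientation: [-0.0, 0.087, 0.996, -0.0]
ft_force: [0.7, 0.1, 0.2]
finger_gap: -0.0
grip_force: 0.0
```

step_arm(
  rows=[
    [-5, 0, 0, 0, 0, 0, 0],
    [-10, 0, 0, 0, 0, 0, 0],
    [-15, 0, 0, 0, 0, 0, 0],
    [-15, 0, 0, 0, 0, 0, 0],
  ],
)

```text
t: 6.8
position: [0.6078, -0.1954, 0.1796]
orientation: [0.0, 0.086, 0.996, -0.0]
ft_force: [-0.6, -0.8, -0.0]
finger_gap: -0.001
grip_force: 0.0
```

```bash
python3 - <<'E'
from h import *
s=manip.sense(); print(s['t'],s['position'],s['ft_force'])
lid('top','t7');lid('scene','s7')
E
```

```text
6.8 [ 0.607845   -0.195422    0.17959483] [-0.60261866 -0.76035587 -0.03660028]
top 192 x [-4. 14. 41.] z [  9.  61. 136.] ang 1.8
scene 324 x [ 3. 29. 37.] z [ 33. 107. 125.] ang 1.84
```

The lid has fallen open. I retreat back and up.

step_arm(
  rows=[
    [20, 0, 0, 0, 0, 0, 0],
    [50, 0, -10, 0, 0, 0, 0],
    [90, 0, -40, 0, 0, 0, 0],
    [120, 0, -80, 0, 0, 0, 0],
    [120, 0, -100, 0, 0, 0, 0],
  ],
)

```text
t: 7.4
position: [0.4858, -0.1749, 0.283]
orientation: [0.001, 0.088, 0.996, -0.001]
ft_force: [0.5, -0.5, -0.7]
finger_gap: 0.002
grip_force: 0.0
```

step_arm(
  rows=[
    [0, 40, 0, 0, 0, 0, 0],
    [0, 80, 0, 0, 0, 0, 0],
    [0, 120, 0, 0, 0, 0, 0],
    [0, 150, 0, 0, 0, 0, 0],
    [0, 150, 0, 0, 0, 0, 0],
  ],
)

```text
t: 7.9
position: [0.5151, -0.0207, 0.2799]
orientation: [0.0, 0.082, 0.997, 0.002]
ft_force: [0.0, 0.2, -0.0]
finger_gap: 0.003
grip_force: 0.0
```

```bash
python3 - <<'E'
from h import *
s=manip.sense(); print(s['t'],s['position'],s['ft_force'],abs(s['dq']).max())
lid('top','t8');lid('scene','s8')
a=cv2.imread('pics/t8.png');b=cv2.imread('pics/s8.png')
cv2.imwrite('pics/c8.png',np.hstack([cv2.resize(a[130:280,200:400],(400,300)),cv2.resize(b[130:280,180:380],(400,300))]))
E
```

```text
7.9 [ 0.51508154 -0.02066098  0.27989854] [ 0.03756423  0.21899717 -0.02299388] 0.08339957733174783
top 559 x [-3. 29. 40.] z [ 11. 103. 127.] ang 1.84
scene 301 x [14. 31. 37.] z [ 67. 113. 128.] ang 1.84
```

View pics/c8.png

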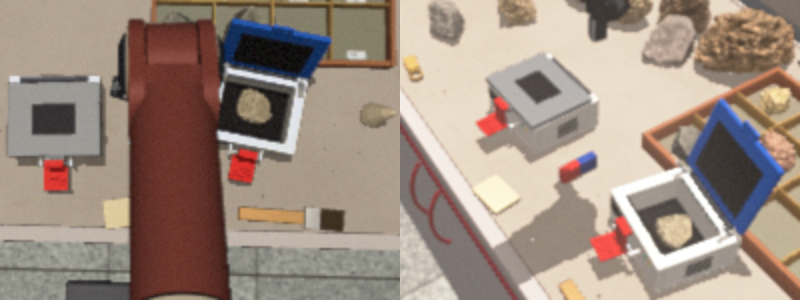

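The blue lid stands fully open at its stop, behind the housing in both crops. The grey scanner is shut, nothing else has moved and the arm is clear.

step_arm(
  rows=[
    [0, 0, 0, 0, 0, 0, 0],
    [0, 0, 0, 0, 0, 0, 0],
    [0, 0, 0, 0, 0, 0, 0],
  ],
)

```text
t: 8.3
position: [0.5147, -0.0282, 0.2797]
orientation: [-0.0, 0.088, 0.996, -0.0]
ft_force: [-0.1, -1.2, 0.3]
finger_gap: -0.004
grip_force: 0.0
```

```bash
python3 -c "
from plant import manip
print(manip.hand_in())"
```

```text
the job is handed in; nothing more can be done
None
```

The blue scanner's lid is fully open and staying there, the grey scanner is shut and untouched, nothing else moved, and the job was handed in at about 8 s with the arm clear.

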